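# Load the infeed nest and hold the press guard open

## Robot

A 6-joint arm with a two-finger parallel gripper is mounted at the origin on the work surface. World frame = base frame: x ahead of the robot, y to its left, z up, the work surface at z = 0. Lengths are in m, angles in rad, forces in N, time in s.
With the tool pointing down it reaches from about 0.3 to 0.775 m from the base axis. Payload 14.6 kg.
Tool frame: the origin (TCP) lies midway between the tips of the shut fingers; the grasp point (between the pads) lies 19 mm behind it (ctrl.hold_point_z is the distance from the TCP to the grasp point, in m); z points along the fingers, x is the direction in which the jaws open and shut, and the axes are right-handed (so a half turn about z gives the same grasp; the last joint's range is limited). The gripper opens to 94 mm and grips with 3 to 60 N. Pads are 16 mm wide; open, the fingers measure 119 mm over their backs; the gripper's body (75 mm by 177 mm) begins 78 mm behind the grasp point.
Start: joints at [-1.413, 0.3, 1.521, -0, 1.321, -0.067], TCP at [0.123, -0.536, 0.205] pointing down, gripper open.
Joint ranges: [-3.03, 3.03], [-0.79, 2.21], [0.23, 2.52], [-1.04, 4.18], [0, 3.07], [-2.55, 2.55]. Speed limits (rad/s): [2.22, 2.22, 2.57, 3.14, 3.14, 3.14].

## Interface

Orientations are given as [roll, pitch, yaw] about the fixed x, y, z axes, in that order (R = Rz(yaw) Ry(pitch) Rx(roll)).
In Python, from station import ctrl, viewer, ticket, nets gives the robot as it stands.
- The arm moves only by the tool carry_out, never from a script. Its argument "commands" is one flat list of numbers, 7 for each row, row after row: the closure, from -1 (fully open) to 1 (shut), so that 0 is half open, then the shift along the world's x, y, z in cm, then the turn, a rotation vector about the world's x, y, z in rad. In form: [gripper, tx, ty, tz, ax, ay, az, gripper, tx, ty, tz, ax, ay, az, ...]. A call has 1 to 12 rows; each row is the pose to reach, as a shift and turn from the pose measured when the call began; what a row does not reach only later rows make up. A row lasts 1/12 s, in which the tool goes at most 41.7 mm and 7.16 degrees, less where a joint would pass 70% of its speed; a pose out of reach is approached as far as the arm can. A call with a gripper value outside its range is refused whole. The fingers move at their own pace and stop on an object; "force" is the grip in N (left out, the last holds). Time passes only in rows, so rows that repeat a pose let the fingers close. It gives the time, the measured TCP pose, the force and the opening at its end, in the units of the state.
- ctrl.get_obs(): the state, without advancing time (a new reading comes with each control period).
- viewer.camera(name): name is "side" or "top"; returns (picture, depth): 400x640x3 uint8, blue, green, red; 400x640 float32, m along the optical axis (not along the pixel's ray), 0 where there is no reading.
- viewer.camera_info(name): a dict with "fx", "fy", "cx", "cy" (pixels), "R" (3x3) and "t" (3): a world point X has camera coordinates R X + t. Camera axes: x right, y down, z forward; pixel columns grow to the right and rows downward; lengths in m; the calibration is good to about 2 mm. A picture is of the moment at which its call begins. camera_info takes no time and is no camera call.
- ticket.hand_in(): hands the job in, once; it reports no verdict.
Trained networks look in the newest picture that a camera, given by its name, has taken for a name from the list of things; names that differ only in an ending like _2 or _b are one class to them, and where a whole thing is asked for, a point or a joint stands for the part that bears it (a point fixed in the world has none). Each returns a list of dicts, best first, with "confidence" (0 to 1); they miss things now and then, are a little off and sometimes report something else, mostly with a low value. They report only what shows in the picture. A call takes as long as a camera call. They do not tell look-alikes from the thing itself.
- nets.silhouettes(camera, thing): "region" (400x640 bool, what is visible of it) and "extent" ([left, top, right, bottom] in pixels, round what is visible of it).
The state is a dict: "time_s": time; "qpos": joint angles; "joint_vel": joint speeds; "tau": joint torques, N m; "ee_pos": TCP position; "eef_rot": TCP orientation; "force": force on the tool from outside, world axes, zero at the start; "moment": the same for the moment, N m; "grip_width": finger opening in m.
Only numpy, scipy, OpenCV 4.12 (cv2) and the standard library are available. Lean on these libraries where they do the work, as an engineer would, in place of code of your own. Each camera call takes 0.05 s, during which the arm holds its last target. There are 200 camera calls.

## Task

Load the training station for a set-up check: seat the rectangular aluminium housing shell from the bench flat, square and fully home in the pocket of the dark plastic nest, and let go of it. Then take the bar handle of the clear hinged guard beside the nest, raise the guard to 50 degrees open and finish while still holding it there with the fingers, because it falls shut by itself. The shell stays seated, and the round cup, the screwdriver and the grey bin are left where they are.

Things in the scene. Friction and masses are not known exactly. Their poses are not given: they have to be found in the camera images.
- shell_center (a point): Centre (20 mm above its underside) of the loose rectangular housing shell: plain aluminium open-topped box, 66 mm (its x) by 44 mm (its y) by 40 mm high, walls 6 mm, about 0.12 kg, upright on the bench left of the station (+y), opening up. A half turn about z makes no difference. It and the round cup may have exchanged places.
- pocket (a point): Centre of the floor of the rectangular pocket in the station's dark grey plastic nest, 35 mm above the bench. Pocket 69 mm along its x, 47 mm along its y (3 mm more than the shell), 10 mm deep, square-edged; z up. Nest block 110 (x) by 90 (y) mm, its top 10 mm above this point. Seated, the shell has its centre 20 mm above this point and its 66 mm length along the pocket's x.
- guard_bar (a point): Centre of the guard's handle: a round steel bar, 12 mm diameter, 110 mm long along this point's y (parallel to the hinge), on two thin arms 50 mm either side of the centre, with free air all round. It stands 45 mm off the guard's near edge (-x side); closed, its centre is 120 mm above the bench. 197 mm from the hinge line; the point turns with the guard.
- guard_hinge (a point): Point on the guard's hinge line, in the middle of its far edge, 90 mm above the bench; the hinge line runs along this point's y. With the guard closed the bar's centre is 195 mm to -x and 30 mm up from here, in this point's axes. The point turns with the guard.
- guard (a joint): Opening angle of the guard, rad: 0 shut and level, growing as the near edge with the bar rises and swings back over the hinge; 50 degrees is 0.873; stop at 1.25. The guard is a clear panel 150 (x) by 160 (y) mm in an aluminium frame, about 0.32 kg, hinge almost frictionless: it falls shut from any angle when let go.
- cup: Bystander: round aluminium cup, 52 mm diameter, 32 mm high, open at the top; origin at the centre of its underside.
- driver: Bystander: screwdriver lying on the bench right of the station (-y).
- bin: Bystander: open grey plastic bin 110 x 90 x 50 mm on the bench right of the station; origin at the centre of its underside.
- station: The station, fixed to the bench, level, turned up to 15 degrees: aluminium base plate 300 (x) by 360 (y) by 20 mm; origin at the centre of its underside. It carries the nest (+y side) and the guarded cell (-y side), all with parallel axes. The cell's top, the closed guard, is 98.5 mm above the bench; its nearest wall is 110 mm from the pocket's centre.
Not all that is in view belongs to the job. Leave any turquoise look-alike of the part that bears shell_center alone.

How it is judged:
By the outcome, as a careful person would: the job done as asked, in the order asked, and still so for the second after the job is handed in, while the arm keeps its last pose, push and grip.
It also fails if it takes over 58 s, if anything falls off the work surface, if the arm or the gripper's body presses on something with over 40 N, if the wrist force passes 120 N, or if a joint passes its speed limit or range.

## Working session

There is one attempt and no reset: what is moved stays moved. The work goes in short steps, Python scripts to look and compute and a tool call to move; the robot and the scene stay as the last step left them, time stands still between calls to the robot, and variables do not carry over. Pictures are saved under pics/ and viewed, about 8 in all and at most 12, crops included, and the job is handed in when it is done.

Besides the shell and the picture viewer there is one more tool, called after "Request:" as name(argument=value, ...) on one line, values as JSON. carry_out: Moves the arm, as the interface text tells. Its arguments: {"type":"object","properties":{"commands":{"type":"array","items":{"type":"number"}},"force":{"type":"number"}},"required":["commands"]}

```bash
ls; mkdir -p pics
python3 - <<'E'
from station import ctrl, viewer, ticket, nets
import cv2,numpy as np,pickle
d={}
for c in("top","side"):
    p,z=viewer.camera(c); i=viewer.camera_info(c); d[c]=(p,z,i)
    cv2.imwrite(f"pics/{c}0.png",p); print(c,i)
    for t in("shell_center","cup","guard_bar","station","pocket"):
        try:
            for r in nets.silhouettes(c,t)[:4]: print(c,t,round(r["confidence"],2),r["extent"]); d.setdefault("n",[]).append((c,t,r))
        except Exception as e: print(t,e)
pickle.dump(d,open("d0.pkl","wb")); print(ctrl.get_obs(),ctrl.hold_point_z)
E
```

```text
pics
top {'fx': 486.47223059841, 'fy': 486.47223059841, 'cx': 321.192028873831, 'cy': 197.6015032228186, 'R': array([[ 0.02941283, -0.99945352,  0.01508443],
       [-0.99869875, -0.03001291, -0.04123139],
       [ 0.04166159, -0.01385207, -0.99903575]]), 't': array([-0.03855487,  0.5673397 ,  1.54369722])}
top shell_center 0.79 [198.6, 183.8, 218.4, 205.2]
top shell_center 0.74 [192.4, 146.4, 216.7, 170.3]
top shell_center 0.65 [166.2, 204.6, 191.1, 227.0]
top cup 0.54 [195.6, 234.9, 211.7, 252.3]
top guard_bar 0.67 [255.9, 139.7, 385.4, 251.1]
top guard_bar 0.56 [315.6, 149.3, 376.1, 219.6]
top station 0.58 [256.4, 140.1, 383.1, 252.9]
top pocket 0.96 [273.3, 182.2, 305.6, 224.9]
side {'fx': 388.5662795475059, 'fy': 388.5662795475059, 'cx': 319.1988526149563, 'cy': 194.91445017872002, 'R': array([[-0.98988479, -0.13997797, -0.02311412],
       [-0.04657167,  0.47449261, -0.87902665],
       [ 0.13401184, -0.86905865, -0.47621202]]), 't': array([0.56649443, 0.13809983, 1.1666548 ])}
side shell_center 0.79 [302.4, 315.9, 342.9, 353.3]
side shell_center 0.58 [239.2, 284.0, 266.3, 316.1]
side shell_center 0.57 [284.4, 280.9, 314.9, 313.9]
side cup 0.63 [354.6, 296.8, 376.2, 321.3]
side guard_bar 0.66 [277.6, 174.0, 345.0, 205.5]
side pocket 0.94 [297.8, 225.0, 345.3, 249.5]
{'time_s': 0.6, 'qpos': array([-1.41260454e+00,  2.99919797e-01,  1.52097113e+00, -7.15120291e-06,
        1.32072742e+00, -6.65935952e-02]), 'joint_vel': array([ 0.00010633,  0.00066984, -0.0005896 , -0.00142156,  0.00143161,
       -0.00063584]), 'tau': array([ 4.41007533e-04, -5.31485152e+01, -3.52829576e+01,  7.08400318e-02,
        2.14015361e-02,  2.88842443e-05]), 'ee_pos': array([ 0.1225913 , -0.53615792,  0.20544694]), 'eef_rot': array([ 3.14158745e+00,  2.61054000e-05, -1.34600918e+00]), 'force': array([-0.57800967, -0.35071103, -0.45111831]), 'moment': array([0.00342165, 0.02382505, 0.01793345]), 'grip_width': 0.0939229940510645} 0.0188
```

Run:
```python
import cv2,pickle,numpy as np
d=pickle.load(open("d0.pkl","rb"))
a=cv2.resize(d["top"][0][125:275,150:400],None,fx=3.2,fy=3.2,interpolation=cv2.INTER_CUBIC)
cv2.imwrite("pics/topc.png",a[:, :])
b=cv2.resize(d["side"][0][130:370,210:410],None,fx=2.5,fy=2.5,interpolation=cv2.INTER_CUBIC)
cv2.imwrite("pics/sidec.png",b)
```

```text
(no output)
```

View pics/topc.png

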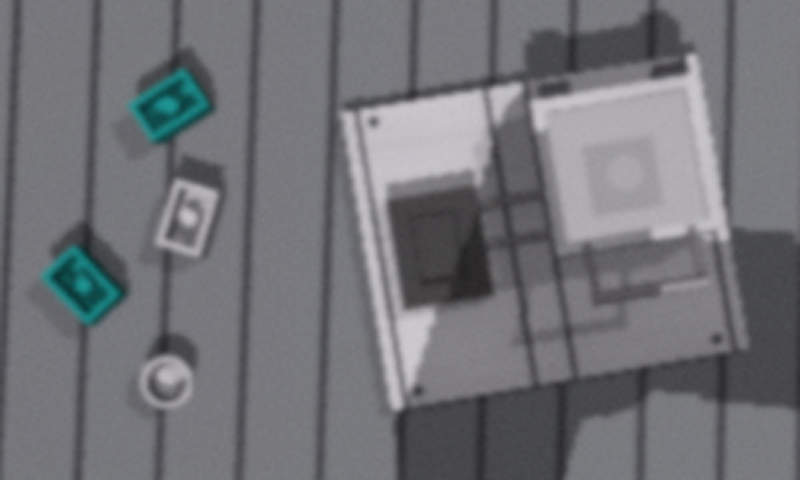

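View pics/sidec.png

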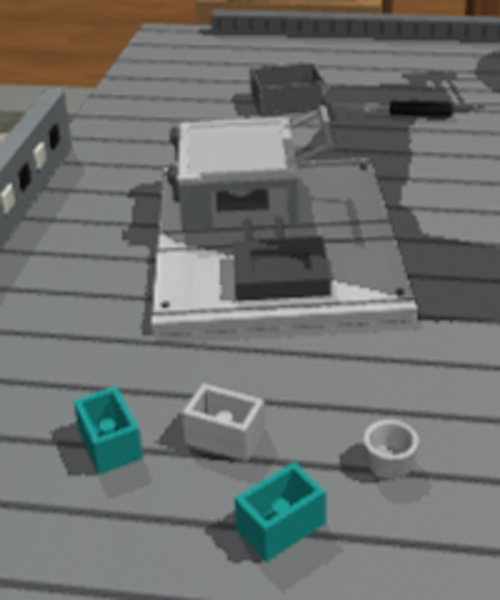

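```bash
cat > h.py <<'E'
import numpy as np,cv2,pickle
from scipy.optimize import minimize
from scipy.ndimage import map_coordinates
def grab(viewer,c,n=5):
    P=[viewer.camera(c) for _ in range(n)]
    z=np.array([p[1] for p in P]);z[z==0]=np.nan
    return np.mean([p[0].astype(float) for p in P],0),np.nanmedian(z,0),viewer.camera_info(c)
def proj(i,X):
    c=np.atleast_2d(X)@i["R"].T+i["t"]; return np.c_[i["fx"]*c[:,0]/c[:,2]+i["cx"],i["fy"]*c[:,1]/c[:,2]+i["cy"]]
def onplane(i,uv,z):
    uv=np.atleast_2d(uv).astype(float); r=np.c_[(uv[:,0]-i["cx"])/i["fx"],(uv[:,1]-i["cy"])/i["fy"],np.ones(len(uv))]@i["R"]
    o=-i["R"].T@i["t"]; return o+r*((z-o[2])/r[:,2])[:,None]
def samp(g,uv): return map_coordinates(g,[uv[:,1],uv[:,0]],order=1,mode="nearest")
def edgescore(g,i,p,z,rects,d=.003):
    """mean directed-contrast over rectangle edges; rects: (lx,ly,sign) sign=+1 brighter inside"""
    x,y,a=p; R=np.array([[np.cos(a),-np.sin(a)],[np.sin(a),np.cos(a)]]); s=0
    for lx,ly,sg in rects:
        t=np.linspace(-.9,.9,25)
        for n,q in(((1,0),np.c_[np.full(25,lx/2),t*ly/2]),((-1,0),np.c_[np.full(25,-lx/2),t*ly/2]),((0,1),np.c_[t*lx/2,np.full(25,ly/2)]),((0,-1),np.c_[t*lx/2,np.full(25,-ly/2)])):
            f=lambda e:samp(g,proj(i,np.c_[(q+e*np.array(n))@R.T+[x,y],np.full(25,z)]))
            s+=sg*np.mean(f(-d)-f(d))
    return s
def fit(views,p0,z,rects,d=.003):
    best=None
    for da in(-.12,-.06,0,.06,.12):
        for dx in (-.004,.004):
            for dy in (-.004,.004):
                r=minimize(lambda p:-sum(edgescore(g,i,p,z,rects,d) for g,i in views),np.add(p0,[dx,dy,da]),method="Nelder-Mead",options=dict(initial_simplex=np.add(p0,[dx,dy,da])+np.array([[0,0,0],[.006,0,0],[0,.006,0],[0,0,.08]]),xatol=1e-5,fatol=1e-3))
                if best is None or r.fun<best.fun: best=r
    return best.x,-best.fun
def rect(g,i,z,x0,y0,w,h,mm=1.):
    """top-down metric image: rows = -x (down), cols = -y (right)"""
    H,W=int(h*1000/mm),int(w*1000/mm); v,u=np.mgrid[:H,:W]
    X=np.c_[(x0+h/2-v.ravel()*mm/1000),(y0+w/2-u.ravel()*mm/1000),np.full(H*W,z)]; q=proj(i,X).astype(np.float32)
    return cv2.remap(g.astype(np.float32),q[:,0].reshape(H,W),q[:,1].reshape(H,W),cv2.INTER_CUBIC)
E
python3 - <<'E'
from station import viewer
from h import *
d={c:grab(viewer,c) for c in("top","side")}; pickle.dump(d,open("d1.pkl","wb"))
V={c:(cv2.cvtColor(d[c][0].astype(np.float32),cv2.COLOR_BGR2GRAY),d[c][2]) for c in d}
i=d["top"][2]; cr=lambda u,v:(150+u/3.2,125+v/3.2)
sh=onplane(i,cr(188,216),.04)[0]; ne=onplane(i,cr(439,243),.045)[0]
C=onplane(i,[cr(345,105),cr(397,410),cr(746,348),cr(695,57)],.02); print("plate corners",C.round(4).tolist())
print("sh,ne",sh.round(4),ne.round(4), "cell yaw", )
yaw=np.arctan2(*(C[0]-C[1])[1::-1]); print("yaw plate",yaw,np.arctan2(*(C[3]-C[2])[1::-1]))
e=onplane(i,[cr(188,178),cr(172,250)],.04); ya=np.arctan2(*(e[0]-e[1])[1::-1]); print("shell yaw0",ya)
for vs in(["top"],["side"],["top","side"]):
    vv=[V[c] for c in vs]
    print(vs,"shell",fit(vv,[*sh[:2],ya],.04,[(.066,.044,1),(.054,.032,-1)]))
    print(vs,"nestouter",fit(vv,[*ne[:2],yaw],.045,[(.110,.090,-1)]))
    print(vs,"pocket",fit(vv,[*ne[:2],yaw],.045,[(.069,.047,1)],.002),fit(vv,[*ne[:2],yaw],.045,[(.069,.047,-1)],.002))
    print(vs,"plate",fit(vv,[*C.mean(0)[:2],yaw],.02,[(.3,.36,1)],.004))
    
o=[]
for c in d:
    for (z,x,y,w,h) in((.04,*sh[:2],.15,.15),(.045,*ne[:2],.15,.15)):
        o.append(cv2.resize(rect(V[c][0],V[c][1],z,x,y,w,h,.5),(390,290)) if 0 else rect(V[c][0],V[c][1],z,x,y,w,h,.55))
a=np.vstack([np.hstack(o[:2]),np.hstack(o[2:])]); cv2.imwrite("pics/r1.png",np.clip(a*1.2,0,255))
E
```

```text
plate corners [[0.6887, 0.184, 0.02], [0.3878, 0.1222, 0.02], [0.4589, -0.2217, 0.02], [0.7478, -0.1636, 0.02]]
sh,ne [0.5725 0.3311 0.04  ] [0.5532 0.0847 0.045 ] cell yaw
yaw plate 0.20254574549358367 0.1985180545762269
shell yaw0 -0.17892742900138073
['top'] shell (array([ 0.57205203,  0.33351347, -0.263685  ]), np.float64(334.8551330566406))
['top'] nestouter (array([0.55016009, 0.08502982, 0.19184414]), np.float64(174.7566375732422))
['top'] pocket (array([0.55578745, 0.09604953, 0.19064178]), np.float64(11.096967697143555)) (array([0.54645881, 0.10578036, 0.20095273]), np.float64(54.0134162902832))
['top'] plate (array([ 0.5716165 , -0.01707074,  0.20355586]), np.float64(236.11538696289062))
['side'] shell (array([ 0.5736422 ,  0.33227696, -0.25532624]), np.float64(481.6552734375))
['side'] nestouter (array([0.54614102, 0.11638559, 0.17951188]), np.float64(189.02850341796875))
['side'] pocket (array([0.55557209, 0.10594437, 0.18770139]), np.float64(30.276981353759766)) (array([0.57065723, 0.09116372, 0.17488604]), np.float64(41.719573974609375))
['side'] plate (array([ 0.57312805, -0.01746685,  0.20533579]), np.float64(178.38262939453125))
['top', 'side'] shell (array([ 0.5731933 ,  0.33272338, -0.25478741]), np.float64(786.4151000976562))
['top', 'side'] nestouter (array([0.55120212, 0.08543109, 0.20345111]), np.float64(244.05992126464844))
['top', 'side'] pocket (array([0.55647723, 0.098462  , 0.21605786]), np.float64(24.314735412597656)) (array([0.57064182, 0.09125096, 0.17488168]), np.float64(66.10199737548828))
['top', 'side'] plate (array([ 0.57235477, -0.01705667,  0.20358815]), np.float64(410.1634826660156))[ WARN:0@25.620] global loadsave.cpp:1063 imwrite_ Unsupported depth image for selected encoder is fallbacked to CV_8U.
```

View pics/r1.png

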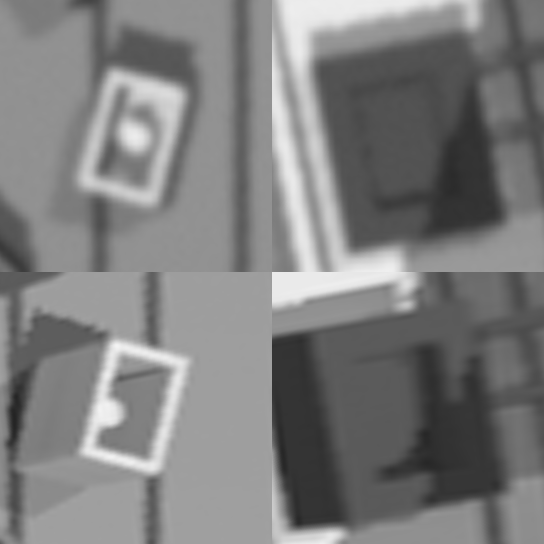

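Run:
```python
from h import *
d=pickle.load(open("d1.pkl","rb")); D={}
for c in d:
    g,z,i=d[c]; v,u=np.mgrid[:400,:640]; r=np.stack([(u-i["cx"])/i["fx"],(v-i["cy"])/i["fy"],np.ones_like(u)],-1)*np.nan_to_num(z)[...,None]
    W=(r-i["t"])@i["R"]; D[c]=W
    print(c,"nan frac",np.isnan(z).mean(),"bench z std",np.std(W[...,2][300:330,100:140]) , np.median(W[...,2][300:330,100:140]))
    a=.2036; L=(W[...,:2]-[.5716,-.0171])@np.array([[np.cos(a),-np.sin(a)],[np.sin(a),np.cos(a)]])
    m=(abs(L[...,0])<.05)&(abs(L[...,1]-.104)<.04)
    if c=="top":
        H=W[...,2]; i2=i
        for name,lx,ly,sg in(("outer",.11,.09,1),("pocket",.069,.047,-1)):
            print(name,fit([(np.clip(H,.015,.05)*1000,i)],[.5502,.0850,.2036],.045,[(lx,ly,sg)]))
        print("both",fit([(np.clip(H,.015,.05)*1000,i)],[.5502,.0850,.2036],.045,[(.11,.09,1),(.069,.047,-1)]))
        print("shell",fit([(np.clip(H,-.005,.042)*1000,i)],[.572,.3335,-.26],.04,[(.066,.044,1)]))
    print("pocket floor z",np.median(W[...,2][(abs(L[...,0])<.025)&(abs(L[...,1]-.104)<.015)]),"nest top",np.median(W[...,2][(abs(L[...,0])<.05)&(abs(L[...,0])>.042)&(abs(L[...,1]-.104)<.03)]))
    # guard/bar
    b=(W[...,2]>.09)&(abs(L[...,0])<.2)&(L[...,1]<.02)&(L[...,1]>-.19)
    print("guard pts",b.sum(),L[b].min(0),L[b].max(0))
    bb=(W[...,2]>.108)&(W[...,2]<.14)&(abs(L[...,0])<.2)&(abs(L[...,1])<.19)
    print("bar",bb.sum(),np.c_[L[bb],W[bb][:,2]].round(3)[:40].tolist())
# fixed-yaw abs-contrast fit of nest in top
g,z,i=d["top"]; V=cv2.cvtColor(g.astype(np.float32),cv2.COLOR_BGR2GRAY)
for dz in (.0015,.003): print(fit([(V,i)],[.5502,.085,.2036],.045,[(.11,.09,-1)],dz))
a=.2036; R=np.array([[np.cos(a),-np.sin(a)],[np.sin(a),np.cos(a)]])
cx,cy=R@[-.05,-.09]+[.5716,-.0171]
o=[rect(V,i,.12,cx,cy,.3,.34,.8)]
v2=cv2.cvtColor(d["side"][0].astype(np.float32),cv2.COLOR_BGR2GRAY); o.append(rect(v2,d["side"][2],.12,cx,cy,.3,.34,.8)); print(cx,cy)
cv2.imwrite("pics/r2.png",np.clip(np.hstack(o)*1.1,0,255).astype(np.uint8))
```

```text
top nan frac 0.0 bench z std 0.0018637865811243015 0.0011502340829111762
outer (array([0.55076351, 0.08465411, 0.20085421]), np.float64(97.26385426947982))
pocket (array([0.55048104, 0.08478571, 0.19544822]), np.float64(39.04210911512724))
both (array([0.5506364 , 0.08468973, 0.20127045]), np.float64(136.18537672811166))
shell (array([ 0.57224556,  0.33173717, -0.26205453]), np.float64(134.24584155786934))
pocket floor z 0.03593083780128295 nest top 0.04573559057864984
guard pts 2920 [-0.08150734 -0.16662496] [ 0.13314539 -0.00592504]
bar 199 [[-0.032, -0.134, 0.109], [-0.042, -0.135, 0.11], [-0.042, -0.138, 0.109], [-0.045, -0.135, 0.108], [-0.045, -0.138, 0.111], [-0.048, -0.134, 0.111], [-0.048, -0.137, 0.111], [-0.051, -0.133, 0.113], [-0.051, -0.136, 0.117], [-0.052, -0.139, 0.113], [-0.054, -0.133, 0.113], [-0.054, -0.135, 0.115], [-0.055, -0.139, 0.113], [-0.04, -0.038, 0.11], [-0.057, -0.132, 0.117], [-0.057, -0.135, 0.116], [-0.058, -0.138, 0.114], [-0.042, -0.035, 0.109], [-0.043, -0.038, 0.11], [-0.06, -0.134, 0.119], [-0.06, -0.137, 0.117], [-0.045, -0.034, 0.111], [-0.06
[... 1138 characters left out ...]
 0.115], [-0.052, -0.132, 0.116], [-0.055, -0.132, 0.116], [-0.058, -0.133, 0.116], [-0.062, -0.131, 0.116], [-0.065, -0.134, 0.115], [-0.07, -0.112, 0.125], [-0.073, -0.107, 0.127], [-0.076, -0.106, 0.128], [-0.08, -0.109, 0.126], [-0.042, -0.136, 0.112], [-0.045, -0.134, 0.112], [-0.048, -0.133, 0.112], [-0.052, -0.133, 0.113], [-0.055, -0.133, 0.112], [-0.059, -0.135, 0.111], [-0.069, -0.107, 0.124], [-0.072, -0.099, 0.128], [-0.075, -0.098, 0.128], [-0.079, -0.099, 0.127], [-0.038, -0.135, 0.108]]
(array([0.55020196, 0.08504846, 0.19477488]), np.float64(95.48277282714844))
(array([0.55015995, 0.08502972, 0.19183684]), np.float64(174.75665283203125))
0.5408304138445248 -0.1153508654812811
```

View pics/r2.png

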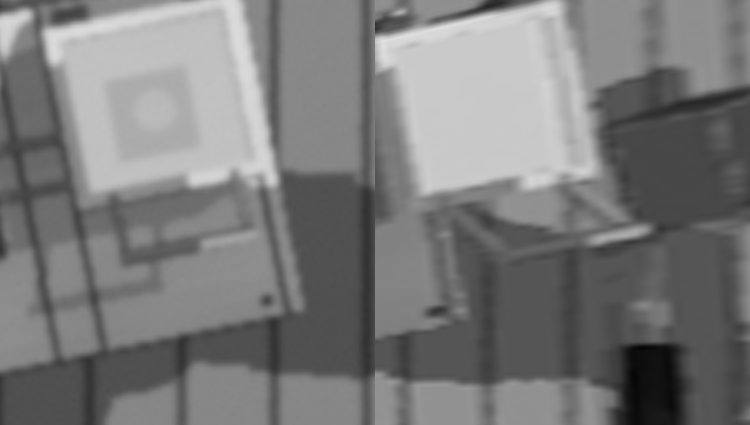

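Candidates in the top picture: two turquoise boxes at (203,158) and (178,215), which are look-alikes to leave alone. The bare aluminium rectangular box at (208,194) is the shell, and the round one at (202,244) is the cup. The close crops confirm the choice: a rectangular rim with an open top. Now I move above it.

Request:
carry_out(commands=[-1,32.7,43.6,1.5,0,0,-0.485,-1,32.7,43.6,1.5,0,0,-0.485,-1,32.7,43.6,1.5,0,0,-0.485,-1,32.7,43.6,1.5,0,0,-0.485,-1,32.7,43.6,1.5,0,0,-0.485,-1,32.7,43.6,1.5,0,0,-0.485,-1,32.7,43.6,1.5,0,0,-0.485,-1,32.7,43.6,1.5,0,0,-0.485,-1,32.7,43.6,1.5,0,0,-0.485,-1,32.7,43.6,1.5,0,0,-0.485,-1,32.7,43.6,1.5,0,0,-0.485,-1,32.7,43.6,1.5,0,0,-0.485], force=25)

```text
time_s: 2.1
ee_pos: [0.4196, -0.1394, 0.2194]
eef_rot: [-3.141, -0.0, -1.831]
force: [-0.2, -0.5, -0.4]
grip_width: 0.0937
```

Request:
carry_out(commands=[-0.5,15.3,47.2,-7,0,0,0,-0.5,15.3,47.2,-7,0,0,0,-0.5,15.3,47.2,-7,0,0,0,-0.5,15.3,47.2,-7,0,0,0,-0.5,15.3,47.2,-7,0,0,0,-0.5,15.3,47.2,-7,0,0,0,-0.5,15.3,47.2,-7,0,0,0,-0.5,15.3,47.2,-7,0,0,0,-0.5,15.3,47.2,-7,0,0,0,-0.5,15.3,47.2,-7,0,0,0,-0.5,15.3,47.2,-7,0,0,0,-0.5,15.3,47.2,-7,0,0,0])

```text
time_s: 3.1
ee_pos: [0.5718, 0.3318, 0.1494]
eef_rot: [-3.141, -0.0, -1.831]
force: [1.3, -0.6, 0.7]
grip_width: 0.0708
```

Request:
carry_out(commands=[-0.5,0.1,0.1,-4,0,0,0,-0.5,0.1,0.1,-7,0,0,0,-0.5,0.1,0.1,-10,0,0,0,-0.5,0.1,0.1,-12,0,0,0,-0.5,0.1,0.1,-13.4,0,0,0,-0.5,0.1,0.1,-13.4,0,0,0,-0.5,0.1,0.1,-13.4,0,0,0,0.3,0.1,0.1,-13.4,0,0,0,0.3,0.1,0.1,-13.4,0,0,0,0.3,0.1,0.1,-13.4,0,0,0,0.3,0.1,0.1,-13.4,0,0,0,0.3,0.1,0.1,-13.4,0,0,0])

```text
time_s: 4.1
ee_pos: [0.5731, 0.3329, 0.0162]
eef_rot: [-3.14, 0.001, -1.831]
force: [-1.4, -1.3, 2.8]
grip_width: 0.0438
```

Request:
carry_out(commands=[1,0,0,0,0,0,0,1,0,0,0,0,0,0,1,0,0,2,0,0,0,1,0,0,5,0,0,0,1,0,0,9,0,0,0,1,0,0,9,0,0,0,1,0,0,9,0,0,0], force=25)

```text
time_s: 4.68
ee_pos: [0.5739, 0.3334, 0.1085]
eef_rot: [-3.137, 0.003, -1.831]
force: [-0.7, -0.3, -2.0]
grip_width: 0.0437
```

Run:
```python
from station import ctrl
o=ctrl.get_obs(); print(o["ee_pos"],o["eef_rot"],o["force"],o["grip_width"],o["qpos"])
```

```text
[0.57391425 0.33335262 0.10849559] [-3.13693024  0.0032434  -1.83081859] [-0.6575974  -0.33872446 -2.01758652] 0.04373727226190525 [ 4.71325159e-01  6.33677315e-01  1.26764412e+00 -7.41437667e-04
  1.23463501e+00  2.30239391e+00]
```

Request:
carry_out(commands=[1,-2.3,-24.9,0,0,0,0.464,1,-2.3,-24.9,0,0,0,0.464,1,-2.3,-24.9,0,0,0,0.464,1,-2.3,-24.9,0,0,0,0.464,1,-2.3,-24.9,0,0,0,0.464,1,-2.3,-24.9,0,0,0,0.464,1,-2.3,-24.9,0,0,0,0.464,1,-2.3,-24.9,-2.5,0,0,0.464,1,-2.3,-24.9,-2.5,0,0,0.464,1,-2.3,-24.9,-2.5,0,0,0.464,1,-2.3,-24.9,-2.5,0,0,0.464])

```text
time_s: 5.6
ee_pos: [0.5508, 0.0849, 0.0834]
eef_rot: [-3.138, 0.003, -1.366]
force: [0.2, 0.2, -1.2]
grip_width: 0.0439
```

Run:
```python
from station import viewer,ctrl
from h import *
o=ctrl.get_obs(); print(o["ee_pos"],o["eef_rot"],o["force"],o["qpos"])
d={c:grab(viewer,c,4) for c in("top","side")}; pickle.dump(d,open("d2.pkl","wb"))
x,y,z=o["ee_pos"]; zt=z-.0155+.04
T=[]
for c in d:
    g=cv2.cvtColor(d[c][0].astype(np.float32),cv2.COLOR_BGR2GRAY); i=d[c][2]
    if c=="side": print("shell top fit",fit([(g,i)],[x,y,.2036],zt,[(.066,.044,1),(.054,.032,-1)]))
    T.append(rect(g,i,zt if c=="side" else .045,x,y,.18,.18,.5))
cv2.imwrite("pics/r3.png",np.clip(np.hstack(T)*1.2,0,255).astype(np.uint8))
```

```text
[0.55077672 0.08486107 0.08343296] [-3.1378758   0.00340417 -1.36605746] [ 0.17812638  0.15803558 -1.19328818] [0.08528857 0.44327354 1.62725896 0.00436329 1.06777945 1.44925521]
shell top fit (array([0.54490821, 0.08650281, 0.09923448]), np.float64(49.65327835083008))
```

View pics/r3.png

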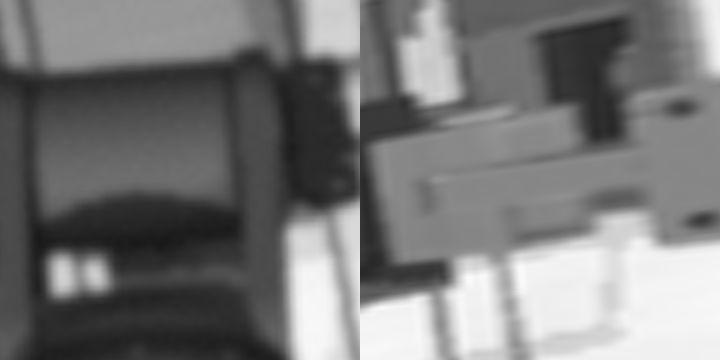

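The gripper hides both rims here: the finger fills the right of the side view, and the body fills the top view. So I'll go down by feel in small steps.

Request:
carry_out(commands=[1,0,0,-1,0,0,0,1,0,0,-1.8,0,0,0,1,0,0,-2.1,0,0,0,1,0,0,-2.2,0,0,0,1,0,0,-2.3,0,0,0,1,0,0,-2.4,0,0,0,1,0,0,-2.4,0,0,0])

```text
time_s: 6.58
ee_pos: [0.551, 0.0845, 0.0597]
eef_rot: [-3.137, 0.003, -1.367]
force: [0.1, 0.2, -1.4]
grip_width: 0.0437
```

Request:
carry_out(commands=[1,0,0,-0.1,0,0,0,1,0,0,-0.2,0,0,0,1,0,0,-0.3,0,0,0,1,0,0,-0.3,0,0,0])

```text
time_s: 6.92
ee_pos: [0.551, 0.0845, 0.0566]
eef_rot: [-3.137, 0.003, -1.367]
force: [0.6, 0.3, -1.2]
grip_width: 0.0442
```

In the pocket by about 4.5 mm with no contact. I'll carry on to the floor.

Request:
carry_out(commands=[1,0,0,-0.1,0,0,0,1,0,0,-0.2,0,0,0,1,0,0,-0.3,0,0,0,1,0,0,-0.4,0,0,0,1,0,0,-0.5,0,0,0,1,0,0,-0.55,0,0,0,1,0,0,-0.55,0,0,0])

```text
time_s: 7.5
ee_pos: [0.551, 0.0845, 0.0513]
eef_rot: [-3.137, 0.003, -1.367]
force: [-0.4, 0.4, 1.9]
grip_width: 0.0435
```

Request:
carry_out(commands=[1,0,0,-0.05,0,0,0,1,0,0,-0.05,0,0,0,-0.4,0,0,-0.05,0,0,0,-0.4,0,0,0,0,0,0,-0.4,0,0,0,0,0,0,-0.4,0,0,0,0,0,0,-0.4,0,0,0,0,0,0])

```text
time_s: 8.08
ee_pos: [0.551, 0.0845, 0.0512]
eef_rot: [-3.137, 0.003, -1.367]
force: [0.4, -0.0, 0.6]
grip_width: 0.0658
```

Request:
carry_out(commands=[-0.4,0,0,3,0,0,0,-0.4,0,0,7,0,0,0,-0.4,0,0,11,0,0,0,-0.4,0,0,15,0,0,0,-0.4,-10,-20,18,0,0,1.57,-0.4,-10,-20,18,0,0,1.57,-0.4,-10,-20,18,0,0,1.57,-0.4,-10,-20,18,0,0,1.57,-0.4,-10,-20,18,0,0,1.57,-0.4,-10,-20,18,0,0,1.57,-0.4,-10,-20,18,0,0,1.57,-0.4,-10,-20,18,0,0,1.57])

```text
time_s: 9.08
ee_pos: [0.4504, -0.1172, 0.2317]
eef_rot: [-3.137, 0.002, -0.426]
force: [0.3, -0.3, 1.0]
grip_width: 0.0659
```

Run:
```python
from station import viewer,ctrl
from h import *
o=ctrl.get_obs(); print(o["ee_pos"],o["eef_rot"])
d={c:grab(viewer,c,4) for c in("top","side")}; pickle.dump(d,open("d3.pkl","wb"))
T=[]
for c in d:
    g=cv2.cvtColor(d[c][0].astype(np.float32),cv2.COLOR_BGR2GRAY); i=d[c][2]
    print(c,"seated fit",fit([(g,i)],[.551,.0845,.2036],.075,[(.066,.044,1),(.054,.032,-1)]))
    T.append(rect(g,i,.075,.551,.0845,.16,.16,.45))
    z=d[c][1];v,u=np.mgrid[:400,:640]; r=np.stack([(u-i["cx"])/i["fx"],(v-i["cy"])/i["fy"],np.ones_like(u)],-1)*np.nan_to_num(z)[...,None]
    W=(r-i["t"])@i["R"]; a=.2036; L=(W[...,:2]-[.551,.0845])@np.array([[np.cos(a),-np.sin(a)],[np.sin(a),np.cos(a)]])
    m=(abs(L[...,0])<.032)&(abs(L[...,1])<.022)&(W[...,2]>.065)&(W[...,2]<.085)
    A=np.c_[L[m],np.ones(m.sum())]; s=np.linalg.lstsq(A,W[...,2][m],rcond=None)[0]; print("rim plane (tilt x,y rad; z)",m.sum(),s.round(4))
    S=(W[...,:2]-[.572,-.0171])@np.array([[np.cos(a),-np.sin(a)],[np.sin(a),np.cos(a)]]); b=(W[...,2]>.122)&(W[...,2]<.132)&(abs(S[...,1]+.085)<.045)&(S[...,0]>-.1)&(S[...,0]<-.05)
    print("bar",b.sum(), S[b].mean(0) if b.any() else "", W[...,2][b].mean() if b.any() else "")
cv2.imwrite("pics/r4.png",np.clip(np.hstack(T),0,255).astype(np.uint8))
```

```text
[ 0.45038013 -0.11716028  0.23170907] [-3.13662032e+00  2.17401417e-03 -4.26255912e-01]
top seated fit (array([0.55075336, 0.08523442, 0.21215155]), np.float64(233.1285400390625))
rim plane (tilt x,y rad; z) 120 [ 0.0057 -0.0116  0.0753]
bar 80 [-0.075499   -0.07083868] 0.1258954556614186
side seated fit (array([0.55200713, 0.08609069, 0.16770156]), np.float64(178.57908630371094))
rim plane (tilt x,y rad; z) 194 [ 0.0105 -0.0051  0.0728]
bar 43 [-0.07431913 -0.08274821] 0.12661419195237675
```

View pics/r4.png

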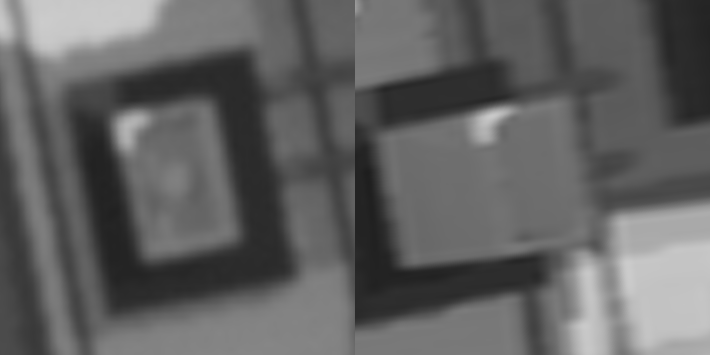

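The shell sits inside the nest with an even dark border all round (top tile, centre about (180,180)), and its rim is at about 75 mm, which is fully home. Next, above the bar.

Request:
carry_out(commands=[0.15,6.6,0.2,-4,0,0,0.63,0.15,6.6,0.2,-6,0,0,0.63,0.15,6.6,0.2,-6,0,0,0.63,0.15,6.6,0.2,-6,0,0,0.63,0.15,6.6,0.2,-6,0,0,0.63,0.15,6.6,0.2,-6,0,0,0.63,0.15,6.6,0.2,-6,0,0,0.63,0.15,6.6,0.2,-6,0,0,0.63])

```text
time_s: 10.15
ee_pos: [0.5171, -0.1131, 0.1712]
eef_rot: [-3.137, 0.003, 0.194]
force: [0.3, 0.2, -0.5]
grip_width: 0.0399
```

Request:
carry_out(commands=[0.15,-0.1,-0.2,-2,0,0,0.01,0.15,-0.1,-0.2,-3.5,0,0,0.01,0.15,-0.1,-0.2,-5,0,0,0.01,0.15,-0.1,-0.2,-6,0,0,0.01,0.15,-0.1,-0.2,-7,0,0,0.01,0.15,-0.1,-0.2,-7,0,0,0.01,1,-0.1,-0.2,-7,0,0,0.01,1,-0.1,-0.2,-7,0,0,0.01,1,-0.1,-0.2,-7,0,0,0.01,1,-0.1,-0.2,-7,0,0,0.01,1,-0.1,-0.2,-7,0,0,0.01,1,-0.1,-0.2,-7,0,0,0.01], force=25)

```text
time_s: 11.15
ee_pos: [0.5139, -0.1157, 0.1016]
eef_rot: [-3.136, 0.009, 0.204]
force: [-20.9, -3.5, 14.0]
grip_width: 0.0112
```

Bar gripped (width 11 mm). The bar sits about 2 mm short of my estimate, hence the side load. I'll relax it first, then follow the arc.

Request:
carry_out(commands=[1,-0.1,0,0,0,0,0,1,-0.1,0,0,0,0,0,1,0.2,0.05,1.7,0,0,0,1,0.7,0.15,3.35,0,0,0,1,0.7,0.15,3.35,0,0,0])

```text
time_s: 11.57
ee_pos: [0.523, -0.114, 0.1382]
eef_rot: [-3.138, 0.004, 0.204]
force: [5.7, -0.4, -4.5]
grip_width: 0.0116
```

Request:
carry_out(commands=[1,0.5,0.12,1.29,0,0,0,1,1.24,0.28,2.83,0,0,0,1,2.12,0.46,4.3,0,0,0,1,3.11,0.66,5.69,0,0,0,1,4.23,0.89,6.98,0,0,0,1,5.45,1.14,8.17,0,0,0,1,5.45,1.14,8.17,0,0,0])

```text
time_s: 12.15
ee_pos: [0.5786, -0.1028, 0.2231]
eef_rot: [-3.14, 0.002, 0.204]
force: [-15.1, -2.2, 14.3]
grip_width: 0.0115
```

Run:
```python
from station import viewer,ctrl
from h import *
o=ctrl.get_obs(); p=o["ee_pos"]; print(p,o["force"])
s=np.array([.9793,.2026]); dx=(p[:2]-[.5138,-.1157])@s; dz=p[2]-.1016
print(dx,dz,np.degrees(np.arctan2(.03+dz,.195-dx))-8.746,np.hypot(.03+dz,.195-dx))
```

```text
[ 0.57864026 -0.102759    0.22314212] [-15.13662408  -2.1998474   14.32946564]
0.0661199152224518 0.12154211824835992 40.87425911778662 0.19893488848230698
```

Request:
carry_out(commands=[1,1.1,0.28,0.9,0,0,0,1,2.5,0.57,1.85,0,0,0,1,2.5,0.57,1.85,0,0,0,1,2.5,0.57,1.85,0,0,0,1,2.5,0.57,1.85,0,0,0])

```text
time_s: 12.57
ee_pos: [0.6034, -0.0976, 0.2426]
eef_rot: [-3.141, 0.001, 0.204]
force: [-4.2, -3.3, 7.3]
grip_width: 0.0111
```

Run:
```python
from station import viewer,ctrl
from h import *
o=ctrl.get_obs(); p=o["ee_pos"]; print(p,o["force"],o["grip_width"])
s=np.array([.9793,.2026]); dx=(p[:2]-[.5138,-.1157])@s; dz=p[2]-.1016
print(dx,dz,np.degrees(np.arctan2(.03+dz,.195-dx))-8.746,np.hypot(.03+dz,.195-dx))
d={c:grab(viewer,c,4) for c in("top","side")}; pickle.dump(d,open("d4.pkl","wb"))
T=[]
for c in d:
    g,z,i=d[c];v,u=np.mgrid[:400,:640]; r=np.stack([(u-i["cx"])/i["fx"],(v-i["cy"])/i["fy"],np.ones_like(u)],-1)*np.nan_to_num(z)[...,None]
    W=(r-i["t"])@i["R"]; a=.2036; S=(W[...,:2]-[.5723,-.0172])@np.array([[np.cos(a),-np.sin(a)],[np.sin(a),np.cos(a)]])
    b=(S[...,0]<.11)&(S[...,0]>.03)&(S[...,1]<-.01)&(S[...,1]>-.16)&(W[...,2]>.08)
    print(c,b.sum())
    X,Z=S[...,0][b],W[...,2][b]; k=np.polyfit(X,Z,1)
    for _ in range(8): e=abs(np.polyval(k,X)-Z)<.006; k=np.polyfit(X[e],Z[e],1)
    print("panel slope deg",np.degrees(np.arctan(-k[0])),e.sum(),"z at x=.12",np.polyval(k,.12))
    T.append(g)
w=np.hstack([cv2.resize(T[0][110:290,230:430],(444,400)),cv2.resize(T[1][110:290,230:390],(356,400))]); cv2.imwrite("pics/r5.png",w.astype(np.uint8))
```

```text
[ 0.60341996 -0.09757889  0.24264455] [-4.18037844 -3.33075795  7.28153312] 0.011125471297129035
0.09143616593090005 0.14104454953970577 50.05998710513871 0.19995425890521296
top 1110
panel slope deg 77.5190652135211 10 z at x=.12 0.12962014574818614
side 1453
panel slope deg 71.29678761290295 24 z at x=.12 0.16615532495064345
```

View pics/r5.png

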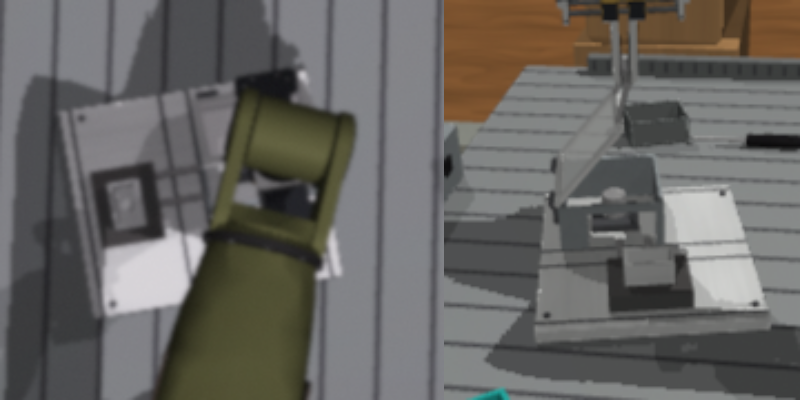

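Run:
```python
from h import *
d=pickle.load(open("d4.pkl","rb")); g,z,i=d["side"]
a=.2036; R=np.array([[np.cos(a),-np.sin(a)],[np.sin(a),np.cos(a)]])
c=cv2.resize(g[110:230,250:370],(600,600),interpolation=cv2.INTER_CUBIC); c=np.hstack([c])
def P(s,y,h,t):
    x=-s*np.cos(t)+h*np.sin(t); zz=s*np.sin(t)+h*np.cos(t)
    xy=R@[.12+x,-.085+y]+[.5728,-.0174]; return proj(i,[*xy,.09+zz])[0]
for t,col in((44,(255,0,0)),(50,(0,200,0)),(56,(0,0,255))):
    r=np.radians(t)
    q=np.array([P(s,y,.004,r) for s,y in((0,.08),(.15,.08),(.15,-.08),(0,-.08))]); print(t,q.round(1).tolist(),"bar",P(.195,0,.03,r).round(1))
    cv2.polylines(c,[((q-[250,110]+.5)*5).astype(np.int32)],True,col,1)
    b=np.array([P(.195,y,.03,r) for y in(-.055,.055)]); cv2.polylines(c,[((b-[250,110]+.5)*5).astype(np.int32)],False,col,1)
cv2.imwrite("pics/r6.png",np.clip(c,0,255).astype(np.uint8))
# depth: panel angle
v,u=np.mgrid[:400,:640]; r=np.stack([(u-i["cx"])/i["fx"],(v-i["cy"])/i["fy"],np.ones_like(u)],-1)*z[...,None]
W=(r-i["t"])@i["R"]; S=(W[...,:2]-[.5728,-.0174])@R; X,Y,Z=.12-S[...,0],S[...,1]+.085,W[...,2]-.09
for t in range(40,61,2):
    q=np.radians(t); s=X*np.cos(q)+Z*np.sin(q); h=-X*np.sin(q)+Z*np.cos(q); m=(abs(Y)<.085)&(s>.03)&(s<.15)
    print(t,[int((m&(abs(h-k)<.003)).sum()) for k in(-.006,0,.006)],end=" ")
```

```text
44 [[279.8, 203.0], [313.3, 171.1], [310.9, 151.1], [281.0, 180.4]] bar [316.1 145.6]
50 [[279.7, 203.1], [309.3, 168.1], [307.3, 148.4], [280.9, 180.5]] bar [310.5 142.3]
56 [[279.6, 203.2], [304.9, 165.5], [303.4, 146.0], [280.8, 180.6]] bar [304.5 139.6]
40 [0, 0, 1] 42 [0, 0, 6] 44 [0, 0, 25] 46 [0, 0, 99] 48 [0, 2, 369] 50 [0, 34, 527] 52 [8, 353, 201] 54 [139, 375, 45] 56 [287, 213, 16] 58 [188, 138, 6] 60 [156, 85, 1]
```

View pics/r6.png

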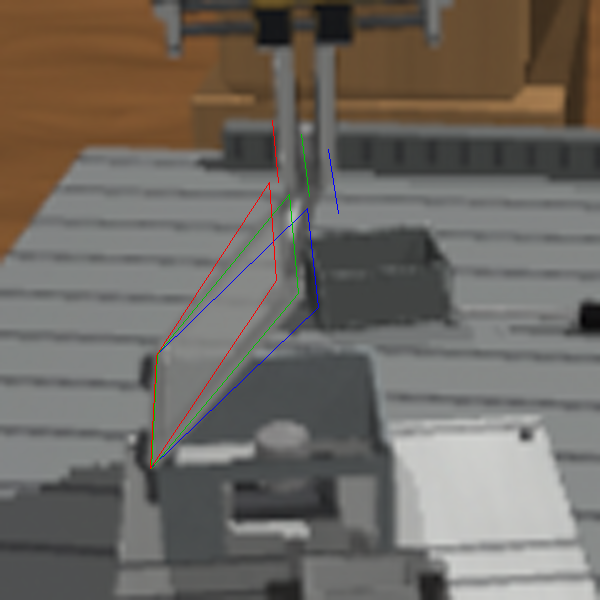

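Request:
carry_out(commands=[1,0,0,0,0,0,0,1,0,0,0,0,0,0,1,0,0,0,0,0,0,1,0,0,0,0,0,0,1,0,0,0,0,0,0,1,0,0,0,0,0,0])

```text
time_s: 13.47
ee_pos: [0.6032, -0.0977, 0.2426]
eef_rot: [-3.141, 0.001, 0.204]
force: [-1.6, -1.1, 1.1]
grip_width: 0.0111
```

Run:
```python
from station import viewer,ctrl,ticket,nets
from h import *
o=ctrl.get_obs(); p=o["ee_pos"]; print(p,o["force"],o["grip_width"],o["time_s"],abs(o["joint_vel"]).max())
s=np.array([.9793,.2026]); dx=(p[:2]-[.5138,-.1157])@s; dz=p[2]-.1016
print("angle",np.degrees(np.arctan2(.03+dz,.195-dx))-8.746)
d={c:grab(viewer,c,3) for c in("top","side")}
a=.2036; R=np.array([[np.cos(a),-np.sin(a)],[np.sin(a),np.cos(a)]])
for c in d:
    g,z,i=d[c];v,u=np.mgrid[:400,:640]; r=np.stack([(u-i["cx"])/i["fx"],(v-i["cy"])/i["fy"],np.ones_like(u)],-1)*z[...,None]
    W=(r-i["t"])@i["R"]; L=(W[...,:2]-[.551,.0845])@R
    m=(abs(L[...,0])<.034)&(abs(L[...,1])<.024)&(abs(W[...,2]-.075)<.01); print(c,"rim z",m.sum(),np.median(W[...,2][m]))
    if c=="top": print("shell depth fit",fit([(np.clip(W[...,2],.045,.076)*1000,i)],[.551,.0845,a],.075,[(.066,.044,1)]))
    if c=="side":
        X,Y,Z=.12-((W[...,:2]-[.5728,-.0174])@R)[...,0],((W[...,:2]-[.5728,-.0174])@R)[...,1]+.085,W[...,2]-.09
        for t in range(46,55):
            q=np.radians(t); ss=X*np.cos(q)+Z*np.sin(q); h=-X*np.sin(q)+Z*np.cos(q); print(t,int(((abs(Y)<.085)&(ss>.03)&(ss<.15)&(abs(h-.0075)<.002)).sum()),end=" ")
    for t in ("cup","driver","bin"):
        q=nets.silhouettes(c,t)[:1]; print(c,t,[(round(k["confidence"],2),k["extent"]) for k in q])
```

```text
[ 0.60321309 -0.09767746  0.24259831] [-1.59739368 -1.09356995  1.10300502] 0.01109980246579185 13.4667 0.000651246102261527
angle 49.99859347942109
top rim z 138 0.0756051011463341
shell depth fit (array([0.55065146, 0.08358499, 0.20069281]), np.float64(114.2052668902469))
top cup [(0.78, [191.4, 236.9, 212.7, 255.0])]
top driver [(0.59, [437.3, 211.7, 448.2, 275.7])]
top bin [(0.65, [436.8, 166.9, 475.1, 210.1])]
side rim z 215 0.07375169268052888
46 132 47 223 48 379 49 444 50 208 51 84 52 29 53 16 54 6 side cup [(0.64, [356.1, 298.6, 377.1, 321.7])]
side driver [(0.63, [344.5, 168.0, 389.1, 173.4])]
side bin [(0.66, [311.0, 154.0, 343.3, 176.2])]
```

Run:
```python
from h import *
a=.2036; R=np.array([[np.cos(a),-np.sin(a)],[np.sin(a),np.cos(a)]])
from scipy.optimize import minimize_scalar
def pts(f):
    g,z,i=pickle.load(open(f,"rb"))["side"];v,u=np.mgrid[:400,:640]; r=np.stack([(u-i["cx"])/i["fx"],(v-i["cy"])/i["fy"],np.ones_like(u)],-1)*z[...,None]
    W=(r-i["t"])@i["R"]; S=(W[...,:2]-[.5728,-.0174])@R; return .12-S[...,0],S[...,1]+.085,W[...,2]-.09
for f,t0 in(("d1.pkl",0),("d4.pkl",50)):
    X,Y,Z=pts(f); t=np.radians(t0)
    for _ in range(15):
        s=X*np.cos(t)+Z*np.sin(t); h=-X*np.sin(t)+Z*np.cos(t); m=(abs(Y)<.075)&(s>.03)&(s<.14)&(abs(h-.007)<.006)
        k=np.polyfit(s[m],h[m],1); t+=.7*np.arctan(k[0])
    print(f,m.sum(),"angle",np.degrees(t),"h",np.median(h[m]),h[m].std())
```

```text
d1.pkl 696 angle 0.029126099717857935 h 0.007354702797430144 0.0011533670751797387
d4.pkl 405 angle 49.45583390206465 h 0.005860152838717013 0.0010199365123000402
```

Request:
carry_out(commands=[1,0.1,0.02,0.07,0,0,0,1,0.1,0.02,0.07,0,0,0,1,0.1,0.02,0.07,0,0,0,1,0.1,0.02,0.07,0,0,0,1,0.1,0.02,0.07,0,0,0])

```text
time_s: 14.48
ee_pos: [0.6043, -0.0974, 0.2432]
eef_rot: [-3.141, 0.001, 0.204]
force: [-1.7, -2.4, 0.2]
grip_width: 0.0115
```

Run:
```python
from station import ctrl,ticket
o=ctrl.get_obs(); print(o["ee_pos"],o["force"],o["grip_width"],o["time_s"])
if 0.009<o["grip_width"]<.014: print(ticket.hand_in())
```

```text
[ 0.604269   -0.09744713  0.24324709] [-1.74321179 -2.41396459  0.15778441] 0.011502421649674634 14.4833
the job is handed in; nothing more can be done
None
```

The aluminium shell is seated in the nest and released. The guard is held at about 50° by the fingers, and the job was handed in at 14.5 s.

**Shell:** It went 10 mm into the pocket with no side contact and met the floor at the expected height. After release, depth put its rim at 75.6 mm (top camera) and 73.8 mm (side camera) against a nominal 75 mm. Fitted yaw was 0.201 rad against the station's 0.204. Of the brightness fits made right after release in the arm's shadow, the side camera's gave 0.168 rad and disagreed. I put that down to the poor light.

**Guard:** Before a last nudge of about 0.35° I had three estimates of the angle. The arm's geometry said 50.0°, a slope fit to the side-camera depth said 49.5°, and a depth count with the panel's offset from the hinge held fixed peaked near 49°. After the nudge I expect 50 to 50.4°, but I did not re-measure it by camera. The grip was steady at 11.5 mm on the 12 mm bar, with about 3 N at the wrist.

**Side loads:** My estimate of the bar was about 2 mm off. That put 25 N on the wrist when the fingers closed on it, and about 21 N partway up. Both are well under the limits.

**Others:** The cup's outline is within a few pixels of where it started in both cameras, which is about the network's error. I did not measure the screwdriver or bin at the start, so there is nothing to compare them with. The arm never moved down near either of them, nor near the turquoise boxes.

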